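# Mesh the splined key on a bench cam vise and clamp the board

### The arm

A 7-joint arm with a two-finger parallel gripper is mounted at the origin on the work surface. World frame = base frame: x ahead of the robot, y to its left, z up, the work surface at z = 0. Lengths are in m, angles in rad, forces in N, time in s.
With the tool pointing down it reaches from about 0.425 to 0.925 m from the base axis. Payload 6.8 kg.
Tool frame: the origin (TCP) lies on the front face of the gripper's body, between the roots of the fingers; the fingertips stand 73 mm ahead of it and the grasp point (between the pads) lies 54 mm ahead of it (env.nose_length is the distance from the TCP to the fingertips, in m); z points along the fingers, y is the direction in which the jaws open and shut (so a half turn about z gives the same grasp; the last joint's range is limited). The gripper opens to 85 mm and grips with 20 to 120 N. Pads are 22 mm wide; open, the fingers measure 114 mm over their backs; the gripper's body (76 mm by 85 mm) begins 54 mm behind the grasp point. The pads swing forward as they close: fully open they stand 13 mm farther back than shut.
Start: joints at [-1.238, 0.477, 0.022, 1.555, -0.011, 1.109, -0.083], TCP at [0.288, 0.61, 0.304] pointing down, gripper open.
Joint ranges: [-2.96, 2.96], [-0.34, 2.1], [-1.41, 1.46], [0.24, 2.44], [-1.37, 4.51], [0.17, 1.92], [-2.96, 2.96]. Speed limits (rad/s): [2.39, 2.39, 3.14, 3.14, 3.14, 3.14, 3.14].

### API

Orientations are given as a unit quaternion [w, x, y, z].
In Python, from cell import env, kin, camera, calibration, job gives the robot as it stands. The module is installed in compiled form; this text tells all that it offers. Calls block until the motion is done:
- env.reach(position, orientation): joint-space move of the TCP to a pose.
- env.movel(position, velocity=0.15, rot=None, stop_force=None): straight line of the TCP; rot=None keeps the orientation; velocity is the mean speed in m/s. With stop_force (N) it stops when the force on the tool has changed by that much, and returns True; else False.
- env.goto_joints(angles): joint-space move.
- env.grip(opening, f_grip=None): finger opening in m; f_grip is the grip in N (None keeps the last); returns when the fingers have stopped.
- env.dwell(seconds).
- kin.inverse_kinematics(position, orientation): joint angles nearest the present ones, or None.
- env.get_state(): the state.
- camera(name): name is "scene" or "top"; returns (picture, depth): 400x640x3 uint8, blue, green, red; 400x640 float32, m along the optical axis (not along the pixel's ray), 0 where there is no reading.
- calibration(name): a dict with "fx", "fy", "cx", "cy" (pixels), "k1" (the pictures are not rectified: a ray, as slopes to the right and down, at radius r is drawn at 1 + k1 r^2 times it, then the intrinsics apply), "rvec" (rotation vector, rad) and "tvec" (3), from world to camera coordinates, as OpenCV has them. Camera axes: x right, y down, z forward; pixel columns grow to the right and rows downward; lengths in m; the calibration is good to about 2 mm. A picture is of the moment at which its call begins. calibration takes no time and is no camera call.
A pose or a line that the arm cannot do raises env.PlanningError and nothing moves.
- job.job_done(): hands the job in, once; it reports no verdict.
The state is a dict: "time": time; "qpos": joint angles; "joint_velocities": joint speeds; "joint_torque": joint torques, N m; "tcp_pos": TCP position; "orientation": TCP orientation; "force": force on the tool from outside, world axes, zero at the start; "torque": the same for the moment, N m; "opening": finger opening in m.
Only numpy, scipy, OpenCV 4.12 (cv2) and the standard library are available. Lean on these libraries where they do the work, as an engineer would, in place of code of your own. Each camera call takes 0.05 s, during which the arm holds its last target.

### The job

Stand the splined key on the cam vise's splined spindle: press it lightly and rock it round until the teeth mesh, then let it go fully home against the collar, without forcing it (never drive the sprung spindle to the bottom of its travel). Then turn the key clockwise (seen from above) until the cam reaches its stop and the wooden jaw is tight on the pine board, and leave the key standing on the spindle. Do not disturb the plane, the chisel or the glue bottle.

Things in the scene. Friction and masses are not known exactly. Their poses are not given: they have to be found in the camera images.
- key_grip (a point): Loose key, standing upright, bore down: dark steel hub 54 mm across, 42 mm high, with a brown wooden grip bar on top, 64 mm long (this point's x), 18 mm wide (y), 36 mm high; 78 mm in all, about 0.35 kg. The point is the middle of the grip bar, on the hub's axis, 60 mm above the hub's underside; z is up.
- key: The same key; origin at the middle of the hub's underside, axes as key_grip. Blind bore from below, 34 mm deep, 41 mm across, with 5 inward teeth 8.6 mm wide, tips on a 29 mm circle, square ended, from 2 to 24 mm above the underside; one tooth under +x, the others every 72 degrees.
- vise_seat (a point): Centre of the top face of the spindle's steel collar (54 mm across), on the upright spindle axis, 50 mm above the bench: the key's underside rests here when fully home (grip-bar middle then 60 mm above). Fixed vise on a plywood base 212 x 210 mm. x points to the jaw and pine board (board top 58 mm above the bench, near face 77 mm from the axis); z is up.
- spindle_tip (a point): Tip of the splined spindle, 32 mm above the seat. Teeth: 5, 8.4 mm wide, on a 38 mm circle, core 26 mm, square ended, up to 20 mm above the seat; above them a plain pilot nose tapering from 25 to 12 mm across. Teeth end to end: the key rides about 18 mm high. Clearance about 3 degrees either way. The teeth's angle differs each time and neither this point nor the cam tells it: find it by feel or sight.
- cam (a joint): Angle of the red cam and the splined spindle, rad: 0 open, growing clockwise seen from above, hard stop at 1.2, where the cam-driven wooden jaw is tight on the board. Starts between 0 and 0.25, stays where left; turning takes about 0.3 N m.
- spindle (a joint): Sprung travel of the collar and splined spindle along the axis, m: 0 up (at rest, also with the key standing on it), negative when pushed down; it starts to sink at about 8 N, then 4 N per mm, and bottoms at -0.006. Pressing it down to -0.005 (about 28 N) counts as forcing it; 5 to 15 N is enough to mesh and seat.
- plane: Bystander: small hand plane lying on the bench, 160 x 46 x 44 mm; origin under its middle.
- chisel: Bystander: chisel lying on the bench, 231 mm long (along x), 26 mm wide, 24 mm high; origin under its ferrule, near the middle.
- glue: Bystander: yellow glue bottle standing on the bench, 56 mm across, 130 mm high; origin under its middle.
There are look-alikes about, which are no part of the job. Leave any white look-alike of the key alone.

How it is judged:
By the outcome, as a careful person would: the job done as asked, in the order asked, and still so for the second after the job is handed in, with the robot touching nothing.
It also fails if it takes over 72 s, if anything falls off the work surface, if the arm or the gripper's body presses on something with over 40 N, if the wrist force passes 120 N, or if a joint passes its speed limit or range.

## Working session

There is one attempt and no reset: what is moved stays moved. The work goes in short steps, each a Python script; the robot and the scene stay as the last script left them, time stands still between calls to the robot, and variables do not carry over. Pictures are saved under pics/ and viewed, and the job is handed in when it is done.

```bash
mkdir -p pics; ls; cat > h.py <<'E'
import numpy as np, cv2
from cell import env, kin, camera, calibration, job
def cam(name):
    c=calibration(name); R=cv2.Rodrigues(np.array(c["rvec"],float))[0]; t=np.array(c["tvec"],float).reshape(3)
    return c,R,t
def ray(name,u,v):
    c,R,t=cam(name); K=np.array([[c["fx"],0,c["cx"]],[0,c["fy"],c["cy"]],[0,0,1.]])
    p=cv2.undistortPoints(np.array([[[u,v]]],float),K,np.array([c["k1"],0,0,0,0.]))[0,0]
    return -R.T@t, R.T@np.array([p[0],p[1],1.])
def atz(name,u,v,z):
    o,d=ray(name,u,v); return o+d*(z-o[2])/d[2]
def proj(name,P):
    c,R,t=cam(name); K=np.array([[c["fx"],0,c["cx"]],[0,c["fy"],c["cy"]],[0,0,1.]])
    return cv2.projectPoints(np.array(P,float).reshape(-1,1,3),np.array(c["rvec"],float),np.array(c["tvec"],float),K,np.array([c["k1"],0,0,0,0.]))[0][:,0]
def atd(name,u,v,dep):
    o,d=ray(name,u,v); return o+d*dep[int(round(v)),int(round(u))]
E
python3 - <<'E'
from h import *
for n in ("scene","top"):
    p,d=camera(n); cv2.imwrite(f"pics/{n}0.png",p); np.save(f"pics/{n}0.npy",d); print(calibration(n)); print(-cam(n)[1].T@cam(n)[2])
print(env.get_state())
E
```

```text
pics
{'fx': 361.19485868856043, 'fy': 361.19485868856043, 'cx': 322.5864283472449, 'cy': 194.3041721294147, 'k1': -0.027320294980856513, 'rvec': array([ 2.01177154,  1.67675475, -0.55724908]), 'tvec': array([-0.10982585, -0.36068829,  1.46793287])}
[ 1.15334603 -0.07773032  0.98017121]
{'fx': 391.1847746207081, 'fy': 391.1847746207081, 'cx': 312.45373876470705, 'cy': 201.79478064604956, 'k1': -0.09595066224007512, 'rvec': array([ 2.10309271, -2.13634365,  0.15076936]), 'tvec': array([0.06052165, 0.52896   , 1.13107538])}
[0.33053117 0.02090307 1.20544817]
{'time': 0.1, 'qpos': array([-1.23808181,  0.47768987,  0.02235959,  1.55632264, -0.01148511,
        1.10929043, -0.08308911]), 'joint_velocities': array([-0.00061067, -0.00336094, -0.00053058, -0.00316047,  0.00021072,
       -0.00054472,  0.00189491]), 'joint_torque': array([ 4.77562251e-03, -5.97754383e+01,  1.61401972e+00, -2.81957138e+01,
        1.29444149e-02,  5.00320471e-03,  2.99666647e-05]), 'tcp_pos': array([0.2878491, 0.6101058, 0.3030543]), 'orientation': array([-1.06650124e-04,  2.18615850e-01,  9.75810681e-01, -7.83702675e-04]), 'force': array([ 0.2514016 , -0.08697327,  0.33478257]), 'torque': array([ 0.03692246, -0.02560565, -0.03317156]), 'opening': 0.08517374180866369}
```

View pics/scene0.png

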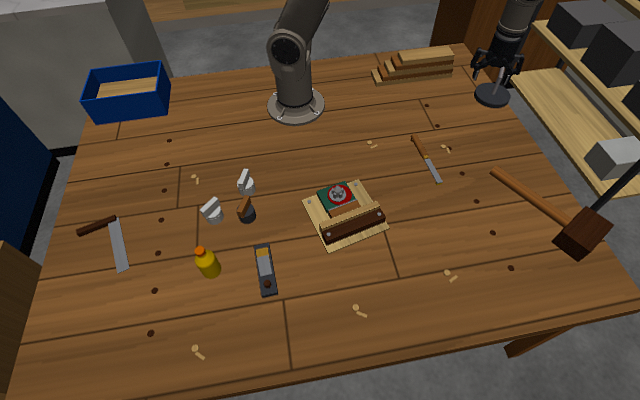

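View pics/top0.png

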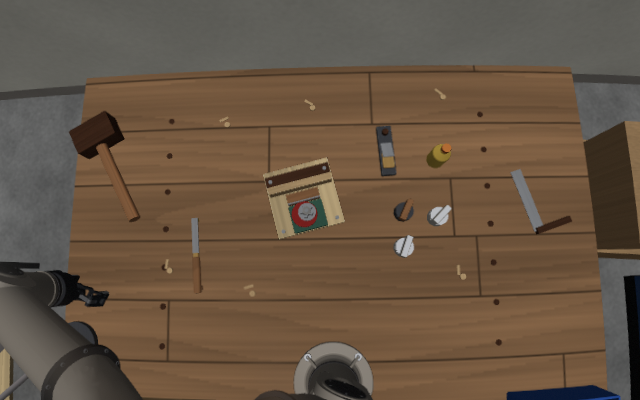

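Candidates for the key are: dark hub with brown bar at top (404,211) / scene (247,210), white at top (404,246) / scene (246,182), and white at top (439,215) / scene (211,211). By the description it is the dark one. The vise is at top (306,212) / scene (340,195). Next I'll check close crops.

```bash
python3 - <<'E'
from h import *
t=cv2.imread("pics/top0.png"); s=cv2.imread("pics/scene0.png")
a=cv2.resize(t[190:262,370:460],None,fx=4.4,fy=4.4,interpolation=cv2.INTER_CUBIC)
b=cv2.resize(t[150:245,255:350],None,fx=4.2,fy=4.2,interpolation=cv2.INTER_CUBIC)
c=cv2.resize(s[160:232,190:280],None,fx=4.4,fy=4.4,interpolation=cv2.INTER_CUBIC)
e=cv2.resize(s[165:255,295:395],None,fx=4,fy=4,interpolation=cv2.INTER_CUBIC)
def pad(x): 
    y=np.zeros((300,400,3),np.uint8); x=cv2.resize(x,None,fx=min(300/x.shape[0],400/x.shape[1]),fy=min(300/x.shape[0],400/x.shape[1])); y[:x.shape[0],:x.shape[1]]=x; return y
cv2.imwrite("pics/crop0.png",np.vstack([np.hstack([pad(a),pad(b)]),np.hstack([pad(c),pad(e)])]))
E
```

```text
(no output)
```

View pics/crop0.png

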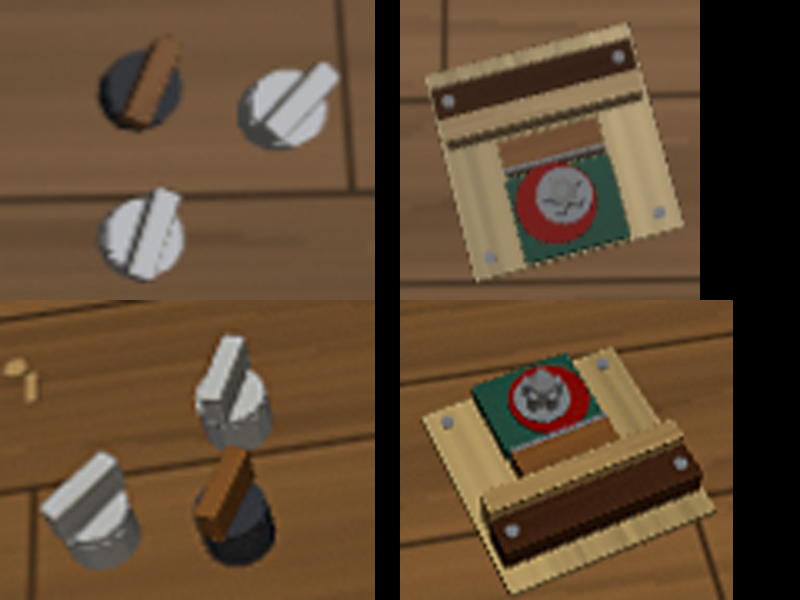

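```bash
python3 - <<'E'
from h import *
def cloud(n):
    d=np.load(f"pics/{n}0.npy"); c,R,t=cam(n)
    K=np.array([[c["fx"],0,c["cx"]],[0,c["fy"],c["cy"]],[0,0,1.]])
    uv=np.stack(np.meshgrid(np.arange(640.),np.arange(400.)),-1).reshape(-1,1,2)
    p=cv2.undistortPoints(uv,K,np.array([c["k1"],0,0,0,0.]))[:,0]
    P=np.c_[p,np.ones(len(p))]*d.reshape(-1,1)
    return ((P-t)@R).reshape(400,640,3)
for n,boxes in (("top",{"key":(385,425,190,228),"w1":(390,420,229,265),"w2":(425,460,195,230)}),("scene",{"key":(232,262,192,226)})):
    C=cloud(n)
    for k,(u0,u1,v0,v1) in boxes.items():
        P=C[v0:v1,u0:u1].reshape(-1,3)
        print(n,k,"maxz",P[:,2].max())
        B=P[(P[:,2]>0.071)&(P[:,2]<.1)]
        r=cv2.minAreaRect(B[:,:2].astype(np.float32)); print(" bar",len(B),B.mean(0),r)
        B=P[(P[:,2]>0.03)&(P[:,2]<.1)]
        print(" hub",len(B),cv2.minEnclosingCircle(B[(B[:,2]<.05)][:,:2].astype(np.float32)))
    np.save(f"pics/C{n}.npy",C)
C=np.load("pics/Ctop.npy")
img=cv2.imread("pics/top0.png")
for u,v in [(306,212),(307,211),(308,209),(442,152),(446,148),(386,150),(387,130)]: print(u,v,C[v,u].round(4))
print((C[195:230:2,292:324:2,2]*1000).round().astype(int))
print("tcp",proj("top",[[0.29,.61,.3]]))
E
```

```text
top key maxz 1.2054481668364478
 bar 135 [ 0.49984686 -0.22168616  0.07914298] ((0.4999200701713562, -0.22193877398967743), (0.01913091540336609, 0.06426886469125748), 64.29364776611328)
 hub 290 ((0.49669578671455383, -0.22143524885177612), 0.029209226369857788)
top w1 maxz 1.2054481668364478
 bar 154 [ 0.39086591 -0.21591506  0.0787412 ] ((0.391771137714386, -0.21685655415058136), (0.018867013975977898, 0.06528215110301971), 68.00474548339844)
 hub 322 ((0.3888707458972931, -0.2156638205051422), 0.029568910598754883)
top w2 maxz 1.2054481668364478
 bar 130 [ 0.48205783 -0.32519147  0.0790943 ] ((0.48250576853752136, -0.326021671295166), (0.018301140516996384, 0.06325503438711166), 46.3226203918457)
 hub 311 ((0.4813166558742523, -0.3231911063194275), 0.029835937544703484)
scene key maxz 0.9801712055393504
 bar 110 [ 0.50289255 -0.22372177  0.07750948] ((0.5001327395439148, -0.22250862419605255), (0.01825658604502678, 0.0651051327586174), 62.0245246887207)
 hub 299 ((0.5029721856117249, -0.22268427908420563), 0.030532915145158768)
306 212 [0.4938 0.0703 0.0829]
307 211 [0.4968 0.067
[... 1041 characters left out ...]
40   39   55   51   49   73   50   54   51   50   43   37
    34   39]
 [  42   39   45   36   55   48   48   60   51   51   53   42   41   34
    34   37]
 [  34   43   44   45   41   40   50   55   54   54 1205   42   38   29
    30   36]
 [  39   40   39   40   40   38   39   45   47   36   45   42   36   37
    33   31]
 [  32   35   44   40   45   44   44   42   39   42   40   34   40   39
    37   38]
 [  18   38   34   43   43   43   45   40   39   36   36   33   38   35
    35   36]
 [  14   35   37   38   37   35   34   35   36   35   35   35   35   24
    16   11]
 [  11   34   34   34   37   34   34   39   34   32   13   18    2    2
     3    3]]
tcp [[ 78.80952461 286.41217568]]
```

The close crop confirms it: the dark hub with the brown bar is the key, at about (0.500, -0.222), bar direction ≈ -27°, and the two white ones are look-alikes. Next I'll measure the spindle and its tooth angle.

```bash
python3 - <<'E'
from h import *
ims=[]
for n,(u,v),w in (("top",(306,211),16),("scene",(340,194),16)):
    im=cv2.imread(f"pics/{n}0.png"); f=390/(2*w)
    c=cv2.resize(im[v-w:v+w,u-w:u+w],(390,390),interpolation=cv2.INTER_CUBIC)
    c=cv2.convertScaleAbs(c,alpha=1.3)
    for i in range(0,2*w,4):
        cv2.putText(c,str(u-w+i),(int((i+.5)*f),8),0,.3,(255,255,0),1); cv2.putText(c,str(v-w+i),(0,int((i+.5)*f)),0,.3,(0,255,255),1)
    ims.append(c)
cv2.imwrite("pics/sp0.png",np.hstack(ims))
E
```

```text
(no output)
```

View pics/sp0.png

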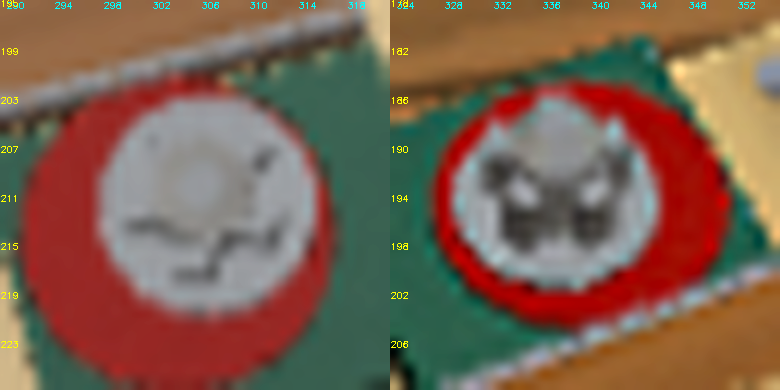

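```bash
cat > ov.py <<'E'
from h import *
def spline(phi,z,cx,cy,r0=.013,r1=.019,w=.0042):
    P=[]
    for k in range(5):
        a=phi+k*2*np.pi/5; ca,sa=np.cos(a),np.sin(a)
        for r,l in ((np.sqrt(r0**2-w*w),-w),(np.sqrt(r1**2-w*w),-w),(r1,0),(np.sqrt(r1**2-w*w),w),(np.sqrt(r0**2-w*w),w)):
            P.append([cx+r*ca-l*sa,cy+r*sa+l*ca,z])
    return P
def circ(cx,cy,z,r): 
    a=np.linspace(0,2*np.pi,60); return np.c_[cx+r*np.cos(a),cy+r*np.sin(a),0*a+z]
def panel(n,cen,w,cx,cy,phi,src,draw=True,S=390):
    u,v=cen; im=cv2.imread(src); f=S/(2*w)
    c=cv2.resize(im[v-w:v+w,u-w:u+w],(S,S),interpolation=cv2.INTER_CUBIC); c=cv2.convertScaleAbs(c,alpha=1.3)
    if draw:
        for P,col in ((circ(cx,cy,.05,.027),(255,255,0)),(circ(cx,cy,.082,.006),(0,255,0)),(spline(phi,.07,cx,cy),(0,255,255)),(spline(phi,.05,cx,cy),(255,0,255))):
            q=(proj(n,P)-[u-w,v-w]+.5)*f
            cv2.polylines(c,[np.round(q*16).astype(np.int32)],True,col,1,cv2.LINE_AA,4)
    return c
E
python3 - <<'E'
from ov import *
print(atz("top",306.5,211.2,.05),atz("scene",337.1,193.6,.05))
# collar: fit via nose tip (z=.082) too
print(atz("top",305.5,210,.082))
cx,cy=.498,.0665
np.set_printoptions(precision=4)
rows=[]
for phi in (0,24,48):
    p=np.deg2rad(phi)
    rows.append(np.vstack([panel("top",(306,211),14,cx,cy,p,"pics/top0.png",S=266),panel("scene",(337,194),14,cx,cy,p,"pics/scene0.png",S=266)]))
cv2.imwrite("pics/ov1.png",np.hstack(rows))
E
```

```text
[0.50095883 0.07027341 0.05      ] [0.49900522 0.07039052 0.05      ]
[0.49981371 0.07177707 0.082     ]
```

View pics/ov1.png

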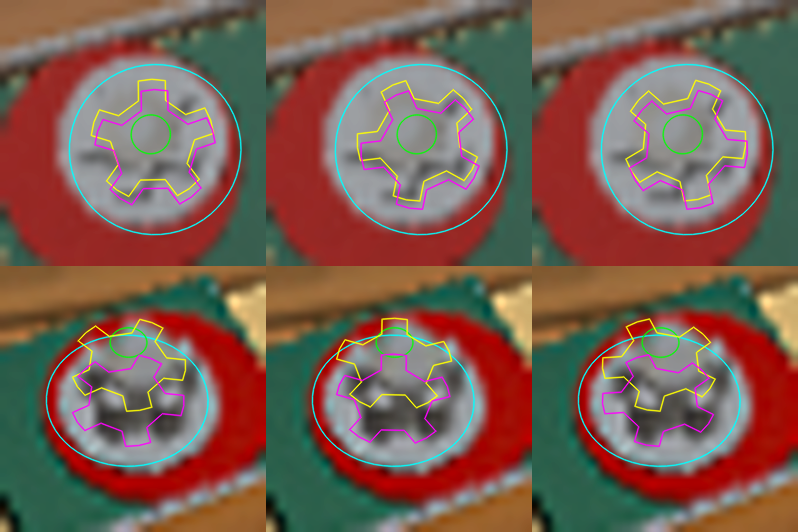

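```bash
python3 - <<'E'
from ov import *
cx,cy=.500,.0703
rows=[]
for phi in (None,12,22,32):
    p=np.deg2rad(phi or 0)
    rows.append(np.vstack([panel("top",(306,211),10,cx,cy,p,"pics/top0.png",phi is not None,S=200),panel("scene",(337,194),10,cx,cy,p,"pics/scene0.png",phi is not None,S=200)]))
cv2.imwrite("pics/ov2.png",np.hstack(rows))
E
```

```text
(no output)
```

View pics/ov2.png

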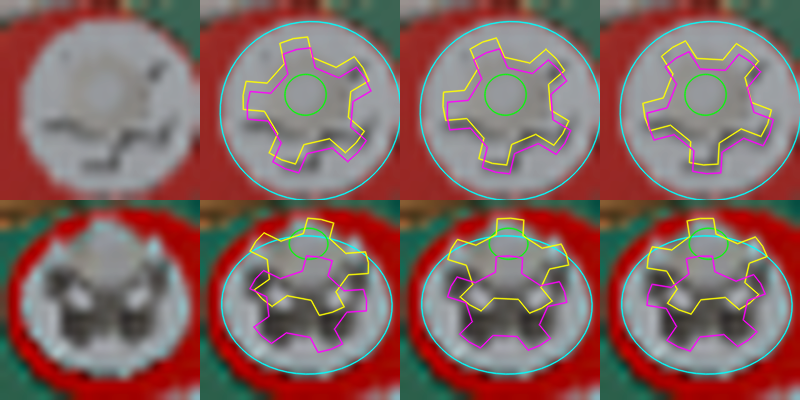

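Axis from both cameras ≈ (0.500, 0.0703). One spindle tooth points to about 24° (mod 72°), as the scene view shows a tooth pointing straight away from that camera. Next I'll check wrist ranges.

```bash
cat >> h.py <<'E'
def quat(psi):  # tool down, tool y at world angle psi (deg)
    a=np.deg2rad((psi+90)/2); return np.array([0,np.cos(a),np.sin(a),0])
def yaw(q):
    w,x,y,z=q; return np.rad2deg(np.arctan2(1-2*(x*x+z*z),2*(x*y-w*z)))
def st(): 
    s=env.get_state(); print("t%.2f"%s["time"],"p",s["tcp_pos"].round(4),"yaw %.1f"%yaw(s["orientation"]),"F",s["force"].round(1),"T",s["torque"].round(2),"op %.4f"%s["opening"]); return s
E
python3 - <<'E'
from h import *
for psi in (63,-117):
    j=kin.inverse_kinematics([.5,-.222,.2],quat(psi)); print(psi,None if j is None else j.round(2))
for psi in (100,80,63,40,0,-30,-60,-80,-117,-150,-180,-200):
    j=kin.inverse_kinematics([.5,.0703,.2],quat(psi)); print(psi,None if j is None else j.round(2))
E
```

```text
63 [-0.22  0.47  0.67  1.99 -0.4   0.81  1.78]
-117 [-0.46  0.64  1.06  2.   -0.71  0.93 -1.06]
100 [-0.42  0.34  0.19  2.06 -0.09  0.75  1.57]
80 [-0.47  0.34  0.25  2.07 -0.12  0.75  1.25]
63 [-0.52  0.34  0.31  2.07 -0.15  0.75  0.98]
40 [-0.56  0.35  0.37  2.07 -0.18  0.75  0.61]
0 [-0.65  0.36  0.47  2.08 -0.23  0.75 -0.03]
-30 [-0.71  0.37  0.54  2.08 -0.28  0.76 -0.51]
-60 [-0.75  0.38  0.6   2.08 -0.31  0.76 -1.  ]
-80 [-0.8   0.4   0.67  2.09 -0.36  0.77 -1.31]
-117 [-1.16  0.73  1.28  2.1  -0.86  0.99 -1.45]
-150 [-1.16  0.73  1.28  2.1  -0.86  0.99 -2.02]
-180 [-0.18  0.34 -0.1   2.05  0.05  0.76  2.83]
-200 [-0.23  0.33 -0.04  2.05  0.02  0.76  2.51]
```

```bash
python3 - <<'E'
from h import *
st()
env.grip(.055,80)
env.reach([.500,-.222,.25],quat(63)); st()
for n in ("top","scene"):
    p,d=camera(n); cv2.imwrite(f"pics/{n}1.png",p)
env.movel([.500,-.222,.121],velocity=.1,stop_force=8) ; st()
E
python3 - <<'E'
import cv2,numpy as np
a=cv2.imread("pics/top1.png")[150:280,330:490];b=cv2.imread("pics/scene1.png")[120:250,180:340]
cv2.imwrite("pics/g1.png",cv2.resize(np.hstack([a,b]),None,fx=2.5,fy=2.5,interpolation=cv2.INTER_CUBIC))
E
```

```text
t0.10 p [0.2878 0.6101 0.3031] yaw 64.7 F [ 0.3 -0.1  0.3] T [ 0.04 -0.03 -0.03] op 0.0852
t3.52 p [ 0.5005 -0.2212  0.2499] yaw 63.1 F [ 0.5 -0.   0. ] T [ 0.   -0.   -0.06] op 0.0550
t5.07 p [ 0.5004 -0.2222  0.1216] yaw 63.0 F [ 0.9 -0.1  0.8] T [-0.05  0.01 -0.05] op 0.0548
```

View pics/g1.png

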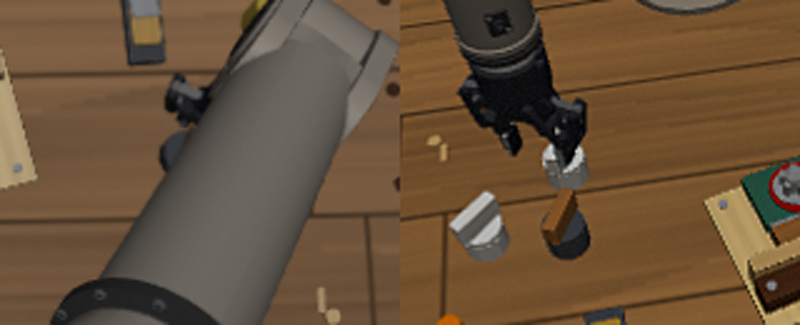

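The gripper came down over the dark key (hover shot, scene crop ~(570,225)) without contact. Gripping and lifting.

```bash
python3 - <<'E'
from h import *
env.grip(.0,80); st()
env.movel([.500,-.222,.23],velocity=.12); st()
p,d=camera("scene"); cv2.imwrite("pics/scene2.png",p)
env.reach([.500,.0703,.25],quat(63)); st()
for n in ("top","scene"):
    p,d=camera(n); cv2.imwrite(f"pics/{n}3.png",p); np.save(f"pics/{n}3.npy",d)
E
python3 - <<'E'
import cv2,numpy as np
b=cv2.imread("pics/scene2.png")[90:250,180:340];a=cv2.imread("pics/scene3.png")[80:240,260:420]
cv2.imwrite("pics/g2.png",cv2.resize(np.hstack([b,a]),None,fx=2.5,fy=2.5,interpolation=cv2.INTER_CUBIC))
E
```

```text
t5.49 p [ 0.5001 -0.2223  0.1213] yaw 63.0 F [-0.8 -0.9  1.7] T [-0.1   0.13  0.02] op 0.0166
t6.55 p [ 0.4995 -0.2216  0.2292] yaw 63.0 F [-0.2 -0.1 -4.2] T [-0.03 -0.03  0.01] op 0.0166
t7.72 p [0.5002 0.0688 0.25  ] yaw 62.9 F [ 0.6 -0.7 -3.8] T [-0.03 -0.01  0.05] op 0.0170
```

View pics/g2.png

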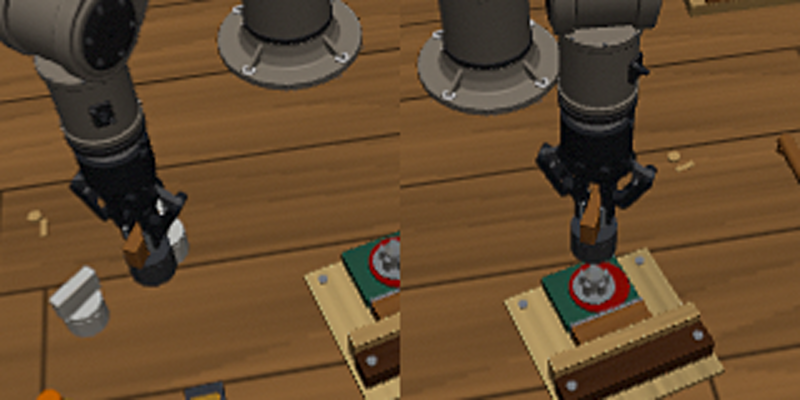

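```bash
python3 - <<'E'
from ov import *
import ov
f=8;u0,v0=315,145
im=cv2.imread("pics/scene3.png")[v0:v0+65,u0:u0+48]
c=cv2.convertScaleAbs(cv2.resize(im,None,fx=f,fy=f,interpolation=cv2.INTER_CUBIC),alpha=1.6); o=c.copy()
for z,r,col in ((.129,.027,(255,255,0)),(.171,.027,(0,255,255)),):
    q=(proj("scene",circ(.5002,.0688,z,r))-[u0,v0]+.5)*f; cv2.polylines(c,[np.round(q).astype(np.int32)],True,col,1)
q=(proj("scene",circ(.5,.0703,.05,.027))-[u0,v0]+.5)*f; cv2.polylines(c,[np.round(q).astype(np.int32)],True,(255,0,255),1)
cv2.imwrite("pics/g3.png",np.hstack([o,c]))
E
```

```text
(no output)
```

View pics/g3.png

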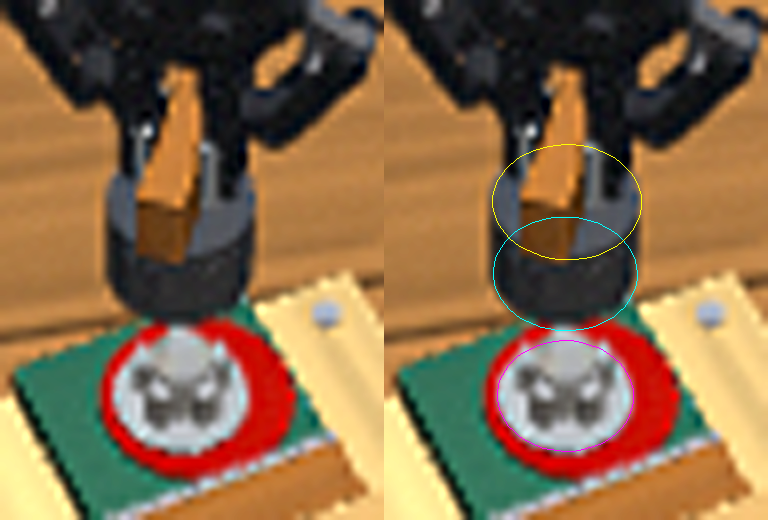

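Key held squarely; the hub lines up over the spindle within about 1-2 mm. Two yaw hypotheses, since the +x end is unknown: tool yaw ≈78° or ≈42°. Trying 78 first: descend with a light stop.

```bash
python3 - <<'E'
from h import *
env.movel([.5,.0703,.21],velocity=.08,rot=quat(78),stop_force=6); s=st()
r=env.movel([.5,.0703,.171],velocity=.02,stop_force=5); print(r); st()
env.dwell(.2); st()
E
```

```text
t8.47 p [0.5004 0.0696 0.2103] yaw 77.9 F [ 0.1  0.2 -3.1] T [ 0. -0.  0.] op 0.0169
False
t10.57 p [0.5004 0.0703 0.1713] yaw 78.0 F [ 3.8 -1.  -0.8] T [-0.27 -0.85  0.  ] op 0.0164
t10.78 p [0.5004 0.0703 0.1713] yaw 78.0 F [ 3.5 -1.7  1.3] T [-0.22 -0.84  0.05] op 0.0166
```

Down to z=0.1713 with only ~5 N up, so it meshed straight away (riding end to end would have stopped at ~0.189). Pressing lightly to confirm it's home, and relieving the small side load.

```bash
python3 - <<'E'
from h import *
env.movel([.501,.0700,.1713],velocity=.02); st()
r=env.movel([.501,.0700,.1683],velocity=.006,stop_force=5); print(r); st()
for n in ("top","scene"):
    p,d=camera(n); cv2.imwrite(f"pics/{n}4.png",p); np.save(f"pics/{n}4.npy",d)
E
python3 - <<'E'
import cv2,numpy as np
b=cv2.imread("pics/scene4.png")[140:230,280:400]
cv2.imwrite("pics/g4.png",cv2.resize(b,None,fx=6,fy=6,interpolation=cv2.INTER_CUBIC))
E
```

```text
t11.03 p [0.5007 0.0701 0.1712] yaw 78.0 F [ 1.6 -0.   0.4] T [ 0.05 -0.49  0.07] op 0.0165
True
t11.32 p [0.5009 0.07   0.1707] yaw 78.0 F [-0.4  0.2  5.5] T [0.15 0.15 0.07] op 0.0165
```

View pics/g4.png

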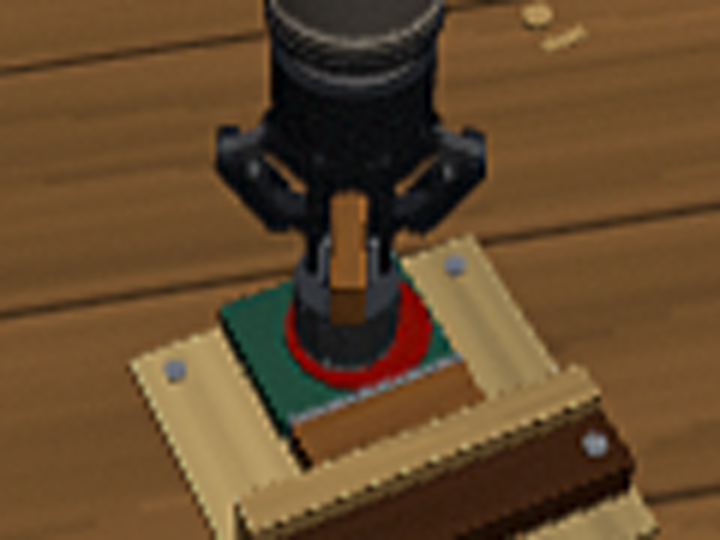

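The key stands down on the cam collar (scene crop ~(350,330)), with stiff contact at z=0.1707 (expected 0.171) and side force now about zero. Now turning clockwise in steps, watching the torque.

```bash
python3 - <<'E'
from h import *
psi=78.
P=[.5008,.0701,.1711]
T0=env.get_state()["torque"][2]
for d in (6,8,8,8,8,6,4):
    psi-=d
    r=env.movel(P,velocity=.05,rot=quat(psi),stop_force=20); s=st()
    if r or abs(s["torque"][2])>1.2: print("stop",r); break
E
```

```text
t11.68 p [0.501  0.0702 0.1712] yaw 72.1 F [2.  0.  2.6] T [ 0.15 -0.62 -0.04] op 0.0167
t11.97 p [0.5011 0.0702 0.1712] yaw 64.2 F [ 2.2 -0.   3.3] T [ 0.1  -0.68 -0.08] op 0.0169
t12.26 p [0.501  0.0701 0.1712] yaw 56.3 F [3.3 0.  2.6] T [ 0.11 -0.8  -0.07] op 0.0167
t12.55 p [0.501  0.07   0.1712] yaw 48.3 F [ 3.2 -0.3  1.9] T [-0.02 -0.83 -0.09] op 0.0167
t12.84 p [0.5009 0.07   0.1712] yaw 40.3 F [ 2.8 -0.6  3.3] T [-0.17 -0.91 -0.03] op 0.0169
t13.10 p [0.5009 0.0699 0.1712] yaw 34.3 F [ 3.9 -2.   3.1] T [-0.31 -0.93 -0.1 ] op 0.0167
t13.35 p [0.501  0.0699 0.1712] yaw 30.2 F [ 3.8 -1.9  1.8] T [-0.44 -1.16 -0.  ] op 0.0165
```

Torque stays near zero, not the expected ~0.3 N m. Checking by eye whether the cam is turning.

```bash
python3 - <<'E'
from h import *
st()
for n in ("top","scene"):
    p,d=camera(n); cv2.imwrite(f"pics/{n}5.png",p); np.save(f"pics/{n}5.npy",d)
E
python3 - <<'E'
import cv2,numpy as np
b=[cv2.resize(cv2.imread(f"pics/scene{i}.png")[150:225,295:385],None,fx=4.4,fy=4.4,interpolation=cv2.INTER_CUBIC) for i in (0,4,5)]
t=cv2.resize(cv2.imread(f"pics/top5.png")[150:225,260:350],None,fx=4.4,fy=4.4,interpolation=cv2.INTER_CUBIC)
cv2.imwrite("pics/g5.png",cv2.convertScaleAbs(np.vstack([np.hstack(b[:2]),np.hstack([b[2],t])]),alpha=1.3))
E
```

```text
t13.35 p [0.501  0.0699 0.1712] yaw 30.2 F [ 3.8 -1.9  1.8] T [-0.44 -1.16 -0.  ] op 0.0165
```

View pics/g5.png

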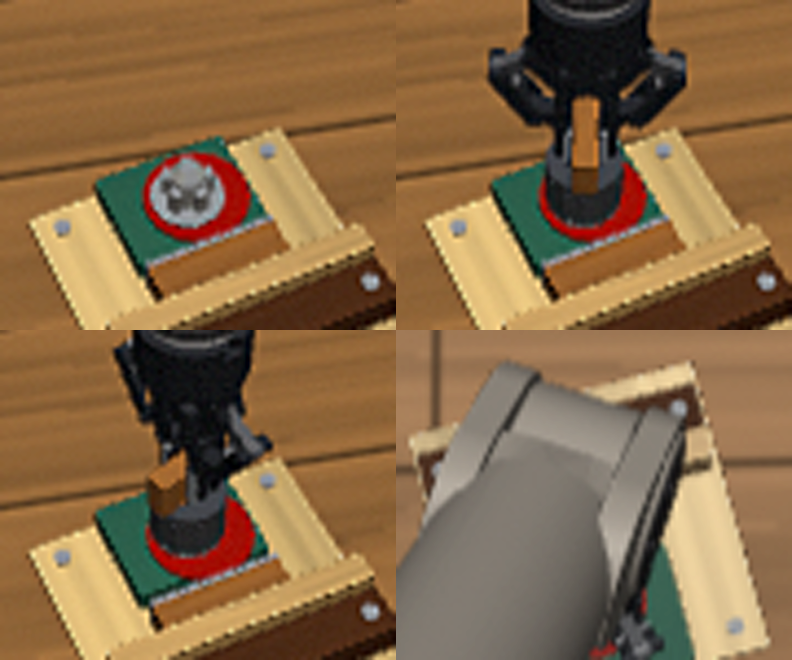

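The cam is turning: the steel-faced jaw strip has moved ~2 px toward the board and the red lobe has swung. Continuing in finer steps.

```bash
python3 - <<'E'
from h import *
psi=30.
P=[.5015,.0702,.1711]
for i in range(14):
    psi-=2
    r=env.movel(P,velocity=.05,rot=quat(psi),stop_force=20); s=st()
    if r or abs(s["torque"][2])>.7: print("stop",r); break
E
```

```text
t13.70 p [0.5012 0.0699 0.1711] yaw 28.1 F [ 1.6 -2.9  4. ] T [-0.65 -0.65  0.05] op 0.0168
t13.95 p [0.5012 0.0699 0.171 ] yaw 26.1 F [ 1.6 -3.9  5. ] T [-0.77 -0.55 -0.  ] op 0.0166
t14.20 p [0.5013 0.0699 0.171 ] yaw 24.0 F [ 0.9 -5.5  4.2] T [-0.91 -0.45  0.09] op 0.0168
t14.45 p [0.5013 0.07   0.171 ] yaw 22.0 F [-0.2 -4.   4.7] T [-1.01 -0.32  0.03] op 0.0168
t14.70 p [0.5012 0.07   0.171 ] yaw 20.1 F [ 0.3 -5.   5. ] T [-1.15 -0.24  0.36] op 0.0168
t14.95 p [0.5013 0.0701 0.171 ] yaw 18.2 F [ 0.8 -5.5  5.7] T [-1.28 -0.23  1.21] op 0.0167
stop False
```

```bash
python3 - <<'E'
from h import *
P=[.5013,.0703,.1711]
env.movel(P,velocity=.05,rot=quat(16.5),stop_force=20); st()
env.dwell(.2); s=st()
for n in ("top","scene"):
    p,d=camera(n); cv2.imwrite(f"pics/{n}6.png",p); np.save(f"pics/{n}6.npy",d)
E
python3 - <<'E'
import cv2,numpy as np
b=[cv2.resize(cv2.imread(f"pics/scene{i}.png")[160:225,300:380],None,fx=5,fy=5,interpolation=cv2.INTER_CUBIC) for i in (4,6)]
cv2.imwrite("pics/g6.png",cv2.convertScaleAbs(np.hstack(b),alpha=1.3))
E
```

```text
t15.20 p [0.5012 0.0702 0.171 ] yaw 16.8 F [ 0.6 -5.3  4.8] T [-1.44 -0.3   1.65] op 0.0169
t15.40 p [0.5012 0.0702 0.171 ] yaw 16.8 F [ 1.  -5.7  4.9] T [-1.44 -0.31  1.62] op 0.0169
```

View pics/g6.png

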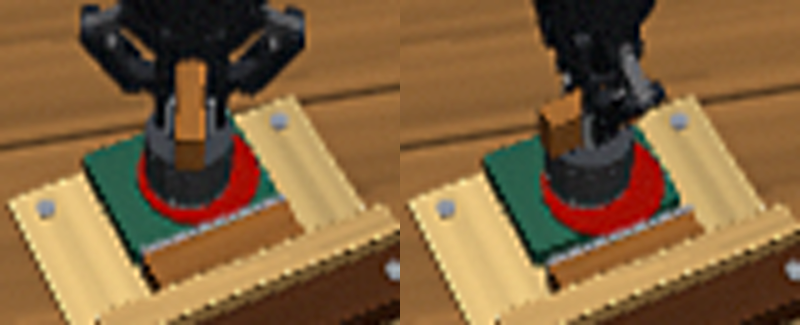

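The red lobe now faces the jaw and the jaw has moved to the board. Torque rose ~0.85 N m per 2° from yaw ≈20°, as at a hard stop. Unloading, releasing, retreating, then looking from above.

```bash
python3 - <<'E'
from h import *
env.movel([.5012,.0690,.1714],velocity=.03,rot=quat(19.5)); s=st()
env.grip(.045); st()
env.movel([.5012,.0690,.26],velocity=.08,stop_force=8); st()
q=env.get_state()["qpos"].copy(); q[0]+=-.9
env.reach([.45,.45,.32],quat(40)); st()
for n in ("top","scene"):
    p,d=camera(n); cv2.imwrite(f"pics/{n}7.png",p); np.save(f"pics/{n}7.npy",d)
E
python3 - <<'E'
import cv2,numpy as np
b=[cv2.resize(cv2.imread(f"pics/scene7.png")[160:250,295:395],(400,360),interpolation=cv2.INTER_CUBIC)]
b+=[cv2.resize(cv2.imread(f"pics/top7.png")[152:242,255:355],(400,360),interpolation=cv2.INTER_CUBIC)]
cv2.imwrite("pics/g7.png",cv2.convertScaleAbs(np.hstack(b),alpha=1.3))
E
```

```text
t15.75 p [0.5011 0.0696 0.1712] yaw 19.5 F [ 2.8 -3.1  1.4] T [-0.44 -0.47  0.42] op 0.0168
t16.13 p [0.5009 0.0693 0.1712] yaw 19.5 F [-0.  -0.1 -0.1] T [0.01 0.02 0.  ] op 0.0445
t17.39 p [0.5009 0.069  0.2596] yaw 19.5 F [-0.8  0.3  0.5] T [ 0.   -0.06  0.05] op 0.0448
t18.84 p [0.4512 0.4477 0.3201] yaw 39.8 F [-0.1 -0.8  0.4] T [-0.04 -0.02 -0.04] op 0.0451
```

View pics/g7.png

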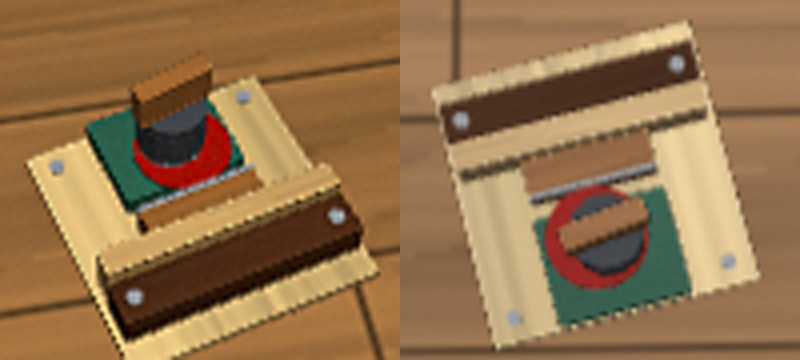

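View pics/top7.png

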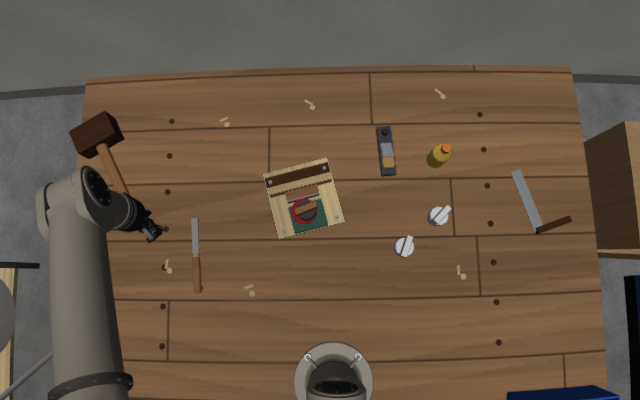

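From above, the jaw block now closes the dark gap and meets the board (crop ~(590,155)), and the key stands upright on the spindle (~(605,225)). Bystanders look unmoved. Checking the key height and cam angle numerically.

```bash
python3 - <<'E'
from h import *
def cloud(n,i):
    d=np.load(f"pics/{n}{i}.npy"); c,R,t=cam(n)
    K=np.array([[c["fx"],0,c["cx"]],[0,c["fy"],c["cy"]],[0,0,1.]])
    uv=np.stack(np.meshgrid(np.arange(640.),np.arange(400.)),-1).reshape(-1,1,2)
    p=cv2.undistortPoints(uv,K,np.array([c["k1"],0,0,0,0.]))[:,0]
    return ((np.c_[p,np.ones(len(p))]*d.reshape(-1,1)-t)@R).reshape(400,640,3)
for n,(u0,u1,v0,v1) in (("top",(285,330,190,230)),("scene",(315,360,165,205))):
    P=cloud(n,7)[v0:v1,u0:u1].reshape(-1,3); B=P[(P[:,2]>.115)&(P[:,2]<.2)]
    print(n,len(B),"med top z",np.median(B[:,2]),cv2.minAreaRect(B[:,:2].astype(np.float32)))
# seat->jaw direction from red cam centroid before/after (top)
for i in (0,7):
    im=cv2.imread(f"pics/top{i}.png").astype(int)[190:235,280:335]
    m=((im[...,2]>100)&(im[...,1]<60)&(im[...,0]<60)).astype(np.uint8)
    pts=np.argwhere(m)[:,::-1]+[280,190]; h=cv2.convexHull(pts.astype(np.float32)); (c,r)=cv2.minEnclosingCircle(h)
    w=atz("top",c[0],c[1],.045); print(i,len(pts),c,r,w, "dir",np.rad2deg(np.arctan2(w[1]-.0703,w[0]-.5005)))
d=cv2.absdiff(cv2.imread("pics/top0.png"),cv2.imread("pics/top7.png")).max(2)
for k,(u0,u1,v0,v1) in dict(plane=(372,402,120,180),glue=(425,458,138,170),w1=(390,420,229,265),w2=(425,460,195,230),chisel=(185,207,210,300)).items(): print(k,(d[v0:v1,u0:u1]>40).sum())
E
```

```text
top 159 med top z 0.12923072273980613 ((0.5005996823310852, 0.07018237560987473), (0.018362056463956833, 0.06322278082370758), 20.28600311279297)
scene 147 med top z 0.12699473302911354 ((0.5011014342308044, 0.06977857649326324), (0.021627748385071754, 0.06426554173231125), 17.542831420898438)
0 231 (304.1111145019531, 213.5) 12.681501388549805 [0.4948533  0.07772907 0.045     ] dir 127.2377778582401
7 151 (303.5745849609375, 210.63536071777344) 12.648518562316895 [0.50356196 0.07925707 0.045     ] dir 71.12706004929355
plane 0
glue 0
w1 0
w2 0
chisel 0
```

```bash
python3 - <<'E'
from h import *
st(); print(job.job_done())
E
```

```text
t18.94 p [0.4512 0.4479 0.3202] yaw 39.8 F [-0.2 -0.8 -0.4] T [0.04 0.02 0.  ] op 0.0449
the job is handed in; nothing more can be done
None
```

I stood the dark key on the spindle and turned it clockwise until the torque rose as at a hard stop. Then I let go, backed off, and handed the job in at about 19 s.

- **Meshing:** The teeth went in on the first descent at the angle read from the pictures, so I did not need to rock it round. I seated it with about 9 N, which barely starts to sink the spindle.
- **Last checks:**
  - The grip top is 127–129 mm above the bench (128 mm expected when fully home).
  - The cam turned about 56°, and torque climbed to about 1.6 N m at the end.
  - The jaw meets the board in the top view.
  - The plane, chisel, glue bottle and both white look-alikes show no change in the top view.
- **Disagreed:** The torque while turning read near 0 rather than the expected 0.3 N m. The pictures showed the cam and jaw really moving. That it reached the stop rests on the steep torque rise and on the 56° turn fitting a start of about 0.2 rad. I had no direct reading of the cam angle.

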